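# Clamp a phone in the repair fixture and lock the jaw with its ball-lock pin

## Robot

A 6-joint arm with a two-finger parallel gripper is mounted at the origin on a cart in front of the work surface, level with it; the furniture and walls round the work are solid. World frame = base frame: x ahead of the robot, y to its left, z up, the work surface at z = 0. Lengths are in m, angles in rad, forces in N, time in s.
With the tool pointing down it reaches from about 0.275 to 0.85 m from the base axis. Payload 19 kg.
Tool frame: the origin (TCP) lies on the front face of the gripper's body, between the roots of the fingers; the fingertips stand 73 mm ahead of it and the grasp point (between the pads) lies 54 mm ahead of it; z points along the fingers, y is the line along which they close (so a half turn about z gives the same grasp; the last joint's range is limited). The gripper opens to 85 mm and grips with 20 to 120 N. Pads are 22 mm wide; open, the fingers measure 114 mm over their backs; the gripper's body (76 mm by 85 mm) begins 54 mm behind the grasp point. The pads swing forward as they close: fully open they stand 13 mm farther back than shut.
Start: joints at [0.977, 0.15, 1.437, -0, 1.554, -0.134], TCP at [0.255, 0.515, 0.304] pointing down, gripper open.
Joint ranges: [-2.8, 2.8], [-0.68, 2.1], [0.12, 2.68], [-1.39, 4.53], [0.16, 2.79], [-2.81, 2.81]. Speed limits (rad/s): [1.89, 1.89, 2.22, 3.01, 3.01, 3.01].

## Interface

Orientations are given as a unit quaternion [w, x, y, z].
In Python, from plant import telemetry, imaging, robot gives the robot as it stands.
- The arm moves only by the tool carry_out, never from a script. Its argument "motion" is a list of rows, each an object with "xyz": the shift along the tool's x, y, z in cm, a list of three; "twist": the turn, a rotation vector about the tool's x, y, z in units of 6 degrees (1.0 is 6 degrees), a list of three; "jaw": the closure, from -1 (fully open) to 1 (shut). A call has 1 to 8 rows; each row is the pose to reach, as a shift and turn from the pose commanded when the call began, along the tool's axes at that moment; what a row does not reach only later rows make up. A row lasts 1/10 s, in which the tool goes at most 50 mm and 8.59 degrees, less where a joint would pass 70% of its speed; a pose out of reach is approached as far as the arm can. A call with a gripper value outside its range is refused whole. The fingers move at their own pace and stop on an object; "grip_force" is the grip in N (left out, the last holds). Time passes only in rows, so rows that repeat a pose let the fingers close. It gives the time, the measured TCP pose, the force, the opening and the grip force at its end, in the units of the state.
- telemetry.sense(): the state, without advancing time (a new reading comes with each control period).
- imaging.get_image(name): name is "scene" or "side" or "wrist"; returns a dict with "img" (420x560x3 uint8, blue, green, red), "depth" (420x560 float32, m along the optical axis (not along the pixel's ray), 0 where there is no reading), "fx", "fy", "cx", "cy" (pixels), "dist" ([k1, k2, p1, p2, k3] as OpenCV has them; the pictures are not rectified), "rvec" (rotation vector, rad) and "tvec" (3), from world to camera coordinates, as OpenCV has them. Camera axes: x right, y down, z forward; pixel columns grow to the right and rows downward; lengths in m; the calibration is good to about 2 mm. A picture is of the moment at which its call begins.
- robot.finish_job(): hands the job in; it is judged then, once.
The state is a dict: "time_s": time; "joints": joint angles; "dq": joint speeds; "effort": joint torques, N m; "tcp_pos": TCP position; "eef_rot": TCP orientation; "contact_force": force on the tool from outside, world axes, zero at the start; "wrist_torque": the same for the moment, N m; "grip_width": opening from 0.0 (shut) to 1.0 (fully open); "grip_force": force on a finger pad.
Only numpy, scipy, OpenCV 4.12 (cv2) and the standard library are available. Lean on these libraries where they do the work, as an engineer would, in place of code of your own. Each camera call takes 0.05 s, during which the arm holds its last target. There are 200 camera calls.

## Task

Clamp the phone for opening: push the repair fixture's sliding jaw gently against the phone until the phone sits snug against the end stop. Then take the quick-release pin from its parking bush by squeezing its two side buttons, keep them squeezed while you feel its nose into the jaw's hole, carry the jaw with it the last few millimetres over the hole in the base and slide the pin down until its collar sits flush on the jaw, and let go of the buttons so that the balls lock under the base. Force neither the phone nor the pin, and leave the other tools where they are.

Things in the scene. Friction and masses are not known exactly. Their poses are not given: they have to be found in the camera images.
- fixture: Dark metal phone-holding fixture, fixed on the desk: plate 110 x 300 x 10 mm, top at z = 32 mm, on two rails along its long sides, free space below the middle. Origin on the desk; y runs along the fixture to the end stop, x across, z up; plate from y = -158 to +142 mm. At the -y end a bright steel jaw slides along y between two grey guides (tops 43 mm over the desk).
- jaw (a joint): Opening of the jaw in m: 0 = its hole over the base's hole (along y), positive = drawn back to -y, up to 0.045: the jaw's hole lies this much behind base_hole. About 2.5 N friction. Its sprung pad meets a phone that is against the stop at about 0.004, then yields at 1.2 N/mm to about -0.001, where it is hard. Let go, the jaw springs back to about 0.0025 and stays.
- tab_home (a point): Fixed point of the fixture, in its middle line: top of the rear (-y) face of the jaw's thumb tab when the jaw is at 0; with the jaw open the face lies the joint value further to -y. The tab is 22 mm wide, 8 mm thick, 18 mm high (z = 32.5 to 50.5 mm); push its rear face towards the stop.
- base_hole (a point): Centre of the 15 mm round through hole in the 10 mm base plate, at its top (z = 32 mm), under the jaw. The jaw plate over it is 43 mm wide, 8 mm thick, its top 8.5 mm above this point, with a 15 mm hole of its own. The jaw has side play and stands pushed over to one side, 2 to 4.5 mm off the middle in x: which and how far is NOT measured but to be felt; about 2 N sideways shifts it.
- stop_face (a point): Middle of the end stop's padded face, which looks to the fixture's -y; the stop's top is 20 mm over the plate.
- phone: Black phone 147 x 73 x 9 mm lying in the fixture between two low side guides, a few mm short of the end stop. Origin: centre of its underside; against the stop it lies at about y = 41 mm in the fixture's frame.
- pin: Ball-lock pin, upright in its bush. Origin: centre of the collar's underside; z up its axis, x through both buttons. Steel shaft 14 mm thick, 32 mm long below the collar, nose chamfer 1.1 x 1.8 mm; collar 30 mm wide, 5 mm high; black head 24 x 22 mm, 15 to 42 mm above. Two balls stand out 3 mm at +x and -x, 20 to 25 mm below the collar. About 0.1 kg. Seated, the origin is 8.5 mm above base_hole.
- button_a (a joint): Grey button on the head's +x side (15 mm wide, 18 mm high), in m: 0 = out, its ball out (locked); 0.0034 = squeezed in, its ball inside the shaft. Spring 3.3 to 7 N. Over both buttons: 32 mm out, 25 mm squeezed. A grip of 20 N presses both in; about 60 N also holds the pin steady against side loads.
- pin_head (a point): Middle of the pin's head, between the two buttons, 28.5 mm above the collar's underside. Take it here from above, fingers closing along the pin's x.
- pin_tip (a point): End of the pin's nose, on its axis, 32 mm below the collar's underside.
- button_b (a joint): The same button and ball on the pin's -x side.
- pin_block: Aluminium parking bush for the pin, fixed on the desk: round, 40 mm diameter, 42 mm high on a 64 mm foot; its 23 mm bore lets the pin with its balls in and out freely. Origin: centre of its underside.
- suction_cup: Red screen-lifting suction cup, 50 mm wide, 44 mm high, standing on the desk; leave alone.
- spudger: Black nylon pry tool, 140 mm long, lying on the desk; leave alone.
- tweezers: Steel tweezers, 128 mm long, lying on the desk; leave alone.

How it is judged:
On the way, in this order (a step that is already met when the one before it is completed fails the run):
1. the jaw is pushed up to the phone and the phone sits against the end stop (value of joint jaw below 0.0045 m and y of phone in the frame of fixture above 0.0392 m), for 0.1 s.
2. the pin's nose is through the jaw's hole into the base's hole with both buttons squeezed in (z of pin_tip in the frame of base_hole below -0.003 m and horizontal distance between pin and base_hole below 0.004 m and value of joint each of button_a, button_b above 0.002 m), for 0.05 s.
At the end, for the whole second after the job is handed in: The pin stands upright (0.1 rad) in base_hole (3 mm), its collar on the jaw (origin 6.5 to 10.5 mm above base_hole), both buttons out (under 0.8 mm) so that the balls lock; the jaw is within 2.5 mm of 0, the phone lies flat within 2 mm of the stop; both at rest (value of joint jaw between -0.0025 and 0.0025 m and y of phone in the frame of fixture above 0.0392 m and angle between phone's own z axis and vertical below 0.05 rad and z of pin in the frame of base_hole between 0.0065 and 0.0105 m and horizontal distance between pin and base_hole below 0.003 m and angle between pin's own z axis and vertical below 0.1 rad and value of joint each of button_a, button_b below 0.0008 m and linear speed of each of pin, phone below 0.02 m/s); the robot touches nothing.
It fails at once if the phone is squeezed with more than 30 N (contact forces at both ends added) (contact force between phone and fixture above 30 N).
It fails at once if the pin is forced against the fixture with more than 40 N (all its contact forces added) (contact force between pin and fixture above 40 N).
It fails at once if the suction cup, pry tool or tweezers is moved more than 20 mm (distance of any of suction_cup, spudger, tweezers from where it was at the start of the episode above 0.02 m).
It also fails if it takes over 64 s, if anything falls off the work surface, if the arm or the gripper's body presses on something with over 40 N, if the wrist force passes 120 N, or if a joint passes its speed limit or range.

## Working session

There is one attempt and no reset: what is moved stays moved. The work goes in short steps, Python scripts to look and compute and a tool call to move; the robot and the scene stay as the last step left them, time stands still between calls to the robot, and variables do not carry over. Pictures are saved under pics/ and viewed, at most 10 in all, crops included, and the job is handed in when it is done.

Besides the shell and the picture viewer there is one more tool, called as name([rows], argument=value, ...), one row to a line, values as JSON. carry_out: Moves the arm, as the interface text tells. Its arguments: {"type":"object","properties":{"motion":{"type":"array","items":{"type":"object","properties":{"xyz":{"type":"array","items":{"type":"number"}},"twist":{"type":"array","items":{"type":"number"}},"jaw":{"type":"number"}}}},"grip_force":{"type":"number"}},"required":["motion"]}

```bash
ls; mkdir -p pics
cat > h.py <<'E'
import numpy as np, cv2
from plant import telemetry, imaging, robot
def cam(n):
    d=imaging.get_image(n); np.savez('last_%s.npz'%n,**d); return d
def load(n): return dict(np.load('last_%s.npz'%n))
def pts(d,uv,z=None):
    """pixels -> world; onto plane z, or with depth if z None"""
    uv=np.asarray(uv,float).reshape(-1,2)
    K=np.array([[d['fx'],0,d['cx']],[0,d['fy'],d['cy']],[0,0,1]],float)
    R=cv2.Rodrigues(np.asarray(d['rvec'],float))[0]; t=np.asarray(d['tvec'],float).ravel()
    n=cv2.undistortPoints(uv[:,None],K,np.asarray(d['dist'],float))[:,0]
    r=np.c_[n,np.ones(len(n))]; c=-R.T@t; w=r@R
    if z is None: s=d['depth'][uv[:,1].round().astype(int),uv[:,0].round().astype(int)]
    else: s=(z-c[2])/w[:,2]
    return c+w*np.asarray(s)[:,None]
E
python3 - <<'E'
from h import *
print(telemetry.sense())
a=cam('scene');b=cam('side');c=cam('wrist')
for n,d in zip(('scene','side','wrist'),(a,b,c)):
    cv2.imwrite('pics/%s0.png'%n,d['img']); R=cv2.Rodrigues(d['rvec'])[0]; print(n,-R.T@d['tvec'].ravel(),R[2])
E
```

```text
pics
{'time_s': 0.0, 'joints': array([ 9.77012658e-01,  1.50948404e-01,  1.43800090e+00,  4.80205375e-05,
        1.55383194e+00, -1.33985511e-01]), 'dq': array([ 0.00013245, -0.00015938, -0.00040193, -0.00047654,  0.00079126,
        0.00097041]), 'effort': array([ 2.79161441e-04, -7.13036442e+01, -5.70876431e+01, -2.00291947e-05,
        8.70741263e-03,  1.15738258e-04]), 'tcp_pos': array([0.25507432, 0.51514677, 0.30331184]), 'eef_rot': array([-2.33947938e-04,  2.27879629e-01,  9.73689129e-01, -5.46835808e-04]), 'contact_force': array([-0.04873254, -0.38332038, -1.01826802]), 'wrist_torque': array([0.00736537, 0.01877075, 0.01068554]), 'grip_force': 0.0, 'grip_width': 1.0022843978617644}
scene [-0.52343008 -0.9350694   1.00327274] [ 0.61403232  0.55984606 -0.55636023]
side [ 0.20774342 -0.82845034  0.53220597] [ 0.2586617   0.83989168 -0.47715416]
wrist [0.18912529 0.54789266 0.37309656] [ 0.26433646 -0.131304   -0.95545042]
```

View pics/scene0.png

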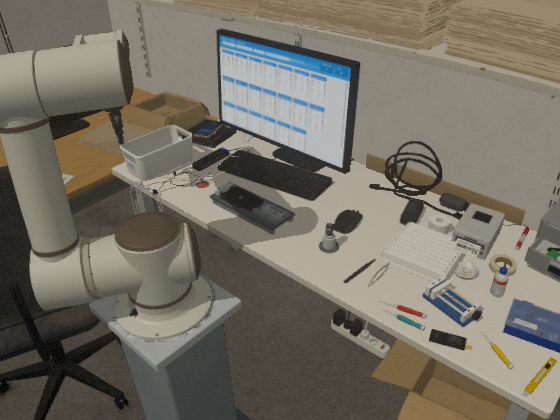

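View pics/side0.png

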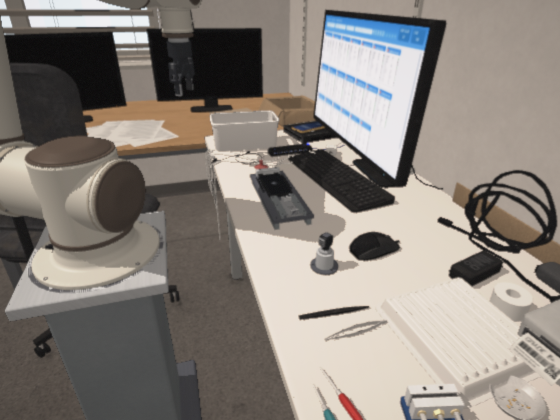

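View pics/wrist0.png

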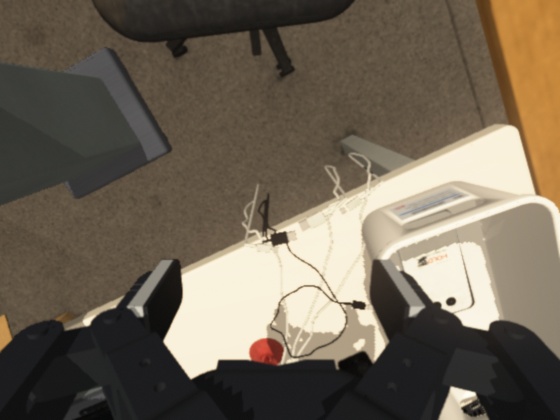

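The scene view shows the fixture at about (250,207) and the pin at (330,235). In the side view they are at (280,195) and (325,245). The wrist view shows only the red cup, at (265,352), so I'll take rough positions next and bring the wrist camera over.

Run:
```python
from h import *
d=load('scene')
print(pts(d,[(330,228),(328,245),(212,192),(232,185),(292,210),(272,228),(203,184)]).round(3))
d=load('side')
print(pts(d,[(325,238),(322,262),(250,175),(278,170),(310,212),(278,222),(262,166)]).round(3))
d=load('wrist'); R=cv2.Rodrigues(d['rvec'])[0]; 
from scipy.spatial.transform import Rotation as T
s=telemetry.sense(); q=s['eef_rot']; M=T.from_quat(np.r_[q[1:],q[0]]).as_matrix(); print(M.round(3)); 
c=-R.T@d['tvec'].ravel(); print('cam in tool',M.T@(c-s['tcp_pos']), (M.T@R.T).round(3))
```

```text
[[ 0.477 -0.214  0.086]
 [ 0.472 -0.213  0.024]
 [ 0.47   0.315  0.002]
 [ 0.504  0.24   0.046]
 [ 0.571  0.017 -0.   ]
 [ 0.418 -0.031  0.033]
 [ 0.479  0.374  0.01 ]]
[[ 0.483 -0.211  0.083]
 [ 0.477 -0.218  0.025]
 [ 0.419  0.257  0.032]
 [ 0.507  0.242  0.045]
 [ 0.523 -0.014  0.031]
 [ 0.431 -0.027  0.023]
 [ 0.486  0.376  0.007]]
[[-0.896  0.444 -0.001]
 [ 0.444  0.896 -0.001]
 [ 0.    -0.001 -1.   ]]
cam in tool [ 7.36536919e-02 -3.56813026e-05 -6.96814640e-02] [[ 0.001 -0.955 -0.295]
 [ 1.     0.001  0.001]
 [-0.    -0.295  0.955]]
```

carry_out([
  {"xyz": [-5, -4, 0]},
  {"xyz": [-10, -8, 0]},
  {"xyz": [-15, -12, 0]},
  {"xyz": [-20, -16, 0]},
  {"xyz": [-25, -20, 0]},
  {"xyz": [-30, -25, 0]},
  {"xyz": [-33, -29, 0]},
  {"xyz": [-33, -29, 0]},
])

```text
invalid input
```

Run:
```python
from h import *
d=cam('wrist'); cv2.imwrite('pics/w1.png',d['img']); s=telemetry.sense(); print(s['tcp_pos'],s['eef_rot'],s['time_s'],s['contact_force'],d['fx'])
```

```text
[0.25512006 0.5152009  0.30352179] [-1.44526311e-04  2.27881455e-01  9.73688809e-01 -3.54107952e-04] 0.2 [1.38328552 0.35653619 0.25909009] 322.07151739625965
```

View pics/w1.png

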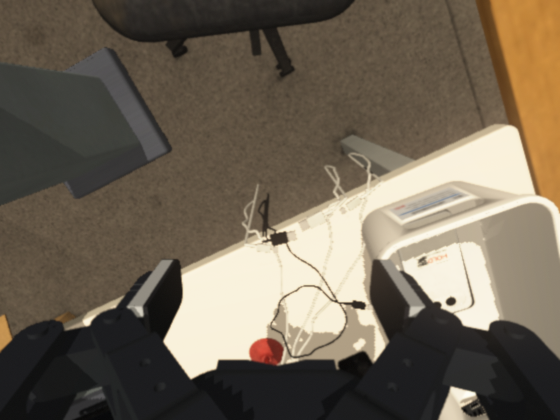

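The move was refused, so the view hasn't changed (red cup still at (265,352)). I'll resend with all the row fields filled in.

carry_out([
  {"xyz": [-5, -4, 0], "twist": [0, 0, 0], "jaw": -1},
  {"xyz": [-10, -8, 0], "twist": [0, 0, 0], "jaw": -1},
  {"xyz": [-15, -12, 0], "twist": [0, 0, 0], "jaw": -1},
  {"xyz": [-20, -16, 0], "twist": [0, 0, 0], "jaw": -1},
  {"xyz": [-25, -20, 0], "twist": [0, 0, 0], "jaw": -1},
  {"xyz": [-30, -25, 0], "twist": [0, 0, 0], "jaw": -1},
  {"xyz": [-33, -29, 0], "twist": [0, 0, 0], "jaw": -1},
  {"xyz": [-33, -29, 0], "twist": [0, 0, 0], "jaw": -1},
])

```text
time_s: 1.0
tcp_pos: [0.41, 0.1451, 0.304]
eef_rot: [0.0, 0.228, 0.974, 0.0]
contact_force: [1.5, 1.6, 0.2]
grip_width: 1.001
grip_force: 0.0
```

carry_out([
  {"xyz": [-2, -2, 0], "twist": [0, 0, 0], "jaw": -1},
  {"xyz": [-2, -2, 0], "twist": [0, 0, 0], "jaw": -1},
  {"xyz": [-2, -2, 0], "twist": [0, 0, 0], "jaw": -1},
])

```text
time_s: 1.3
tcp_pos: [0.4191, 0.1199, 0.3038]
eef_rot: [-0.0, 0.229, 0.973, 0.0]
contact_force: [0.0, -0.4, 0.1]
grip_width: 1.0
grip_force: 0.0
```

Run:
```python
from h import *
d=cam('wrist'); cv2.imwrite('pics/w2.png',d['img']); s=telemetry.sense(); print(s['tcp_pos'],s['eef_rot'],s['time_s'],s['contact_force'],d['fx'])
```

```text
[0.41886865 0.12058417 0.30383569] [-1.44075049e-04  2.28031310e-01  9.73653788e-01  5.19723909e-05] 1.35 [-0.66362383  0.34617395  0.38407834] 322.07151739625965
```

View pics/w2.png

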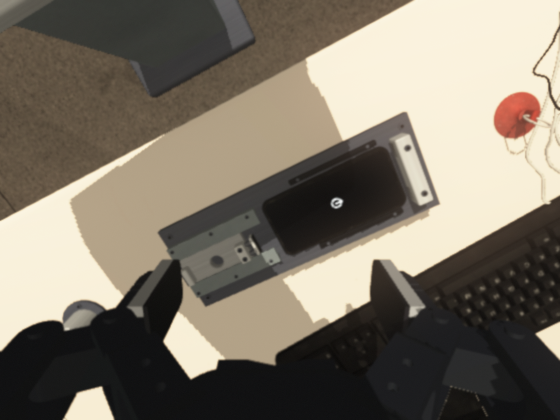

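The picture shows the fixture with plate corners at about (405,113), (438,203), (205,304) and (160,232). The end stop is at (410,170), the phone at (337,203), the jaw hole at (217,261), the tab at (190,275) and the red cup at (517,115). The bush at (85,315) is partly hidden.

Run:
```python
from h import *
d=load('wrist')
g=d['img']
cv2.imwrite('pics/w2c.png',cv2.resize(g[215:315,145:305],None,fx=5,fy=5,interpolation=cv2.INTER_CUBIC))
cn=np.float32([(405,113),(438,203),(205,304),(160,232)])
cn=cv2.cornerSubPix(cv2.cvtColor(g,cv2.COLOR_BGR2GRAY),cn.reshape(-1,1,2),(5,5),(-1,-1),(3,40,.01))[:,0]
p=pts(d,cn,0.032);print(cn,p.round(4));print('sides',[np.linalg.norm(p[i]-p[(i+1)%4]).round(4) for i in range(4)])
print(pts(d,[(300,270),(235,285),(337,203),(217,261),(410,170)]).round(4))
print(pts(d,[(217,261)],.0405))
```

```text
[[405.59515 111.11918]
 [439.40152 203.4923 ]
 [205.2557  306.22403]
 [157.11452 231.66675]] [[ 0.4193  0.2676  0.032 ]
 [ 0.5294  0.2678  0.032 ]
 [ 0.5288 -0.0312  0.032 ]
 [ 0.4188 -0.0308  0.032 ]]
sides [np.float64(0.1101), np.float64(0.299), np.float64(0.11), np.float64(0.2983)]
[[ 5.529e-01  8.880e-02 -3.000e-04]
 [ 5.192e-01  1.560e-02  3.190e-02]
 [ 4.755e-01  1.662e-01  4.030e-02]
 [ 4.813e-01  1.230e-02  3.270e-02]
 [ 4.716e-01  2.454e-01  5.240e-02]]
[[0.47832013 0.01552717 0.0405    ]]
```

View pics/w2c.png

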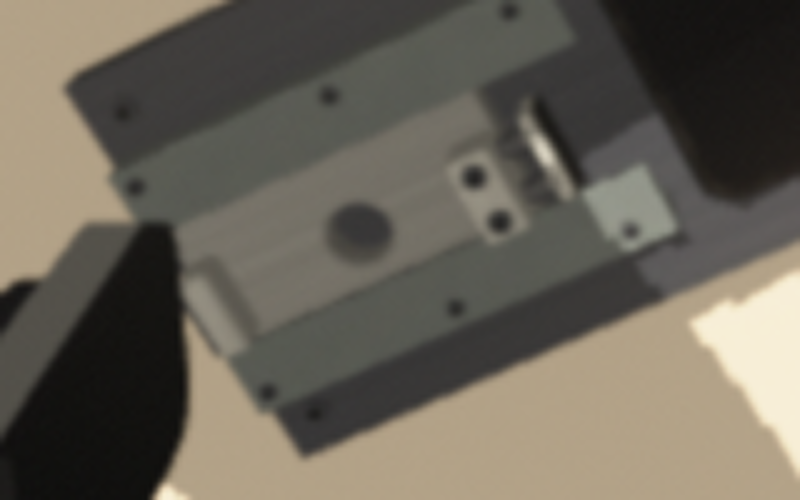

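The crop shows the jaw hole at crop (360,232), the two-bolt block at (485,195), the pad at (560,150), and the tab at (215,310) partly behind the finger. The fixture is aligned with the world axes. I'll turn the tool square to it and look over the jaw more closely.

carry_out([
  {"xyz": [-3, -3.5, 1.4], "twist": [0, 0, -1.1], "jaw": -1},
  {"xyz": [-6, -7, 2.8], "twist": [0, 0, -2.2], "jaw": -1},
  {"xyz": [-8.6, -10.4, 4.4], "twist": [0, 0, -3.3], "jaw": -1},
  {"xyz": [-8.6, -10.4, 4.4], "twist": [0, 0, -4.4], "jaw": -1},
  {"xyz": [-8.6, -10.4, 4.4], "twist": [0, 0, -4.4], "jaw": -1},
  {"xyz": [-8.6, -10.4, 4.4], "twist": [0, 0, -4.4], "jaw": -1},
])

```text
time_s: 1.95
tcp_pos: [0.4499, -0.0099, 0.2601]
eef_rot: [0.0, 0.001, 1.0, 0.0]
contact_force: [1.2, 0.4, 0.2]
grip_width: 1.001
grip_force: 0.0
```

Run:
```python
from h import *
d=cam('wrist'); cv2.imwrite('pics/w3.png',d['img']); s=telemetry.sense(); print(s['tcp_pos'],s['eef_rot'],s['time_s'],s['contact_force'])
```

```text
[ 0.449961   -0.00983593  0.26027996] [2.51450294e-04 3.60218734e-04 9.99999903e-01 6.24776479e-06] 2.0 [-0.50355486 -0.3137053  -0.81106796]
```

View pics/w3.png

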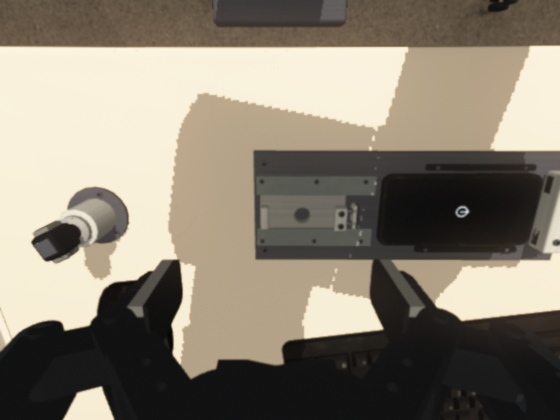

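The view is now square to the fixture. The plate's left edge is at column 255 (rows 151-260), the hole at (302,214), the tab at (264,217), the phone at columns 380-542, the stop at column 535-550, and the pin head at (57,240).

Run:
```python
from h import *
d=load('wrist'); g=cv2.cvtColor(d['img'],cv2.COLOR_BGR2GRAY)
print(g[206:224:2,252:292]); print('col302',g[145:265,290]); print('phone row',g[190,370:392],g[190,530:556])
sub=g[204:225,291:314]; m=(sub<sub.max()*0.6); n,l,st,c=cv2.connectedComponentsWithStats(m.astype('uint8')); print(st,c+[291,204]); print(sub[::3])
print('depth tab',pts(d,[(264,y) for y in (208,214,220,226)]).round(4), pts(d,[(290,214),(302,214)]).round(4))
```

```text
[[162 152 112  74  63  62  63  69  89  98  97  96  97  97  96  94  99 106
  109 110 109 110 109 109 109 108 108 109 109 108 108 108 107 108 108 107
  108 107 107 108]
 [163 153 113  75  62  62  61  72 104 120 125 125 124 123 118 110 104 105
  108 108 109 108 108 107 107 107 108 107 107 106 107 107 107 106 106 106
  106 106 106 105]
 [163 154 118  80  64  60  60  72 105 131 141 142 139 136 130 119 109 109
  112 112 112 111 112 111 112 111 111 111 110 111 111 110 111 110 111 109
  110 110 110 110]
 [162 154 119  80  62  60  61  71 103 130 141 142 139 136 130 119 108 107
  109 110 110 111 110 110 110 110 111 110 110 111 111 110 110 110 110 108
  109 109 108 108]
 [162 154 119  79  62  59  61  71 102 129 141 142 139 135 129 118 106 104
  107 108 108 106 107 106 107 106 106 107 107 107 107 107 106 107 106 106
  106 106 106 106]
 [163 154 118  80  62  60  61  71 102 129 140 141 138 135 130 119 107 106
  108 108 108 107 108 107 107 106 107 107 107 107 107 108 106 107 106 107
  106 106 105 106]
 [163 154 118  79  63  61  61  73 103 129 139 140 138 135 129 119 107 105
  108 109 108 109 109 10
[... 1337 characters left out ...]
 91  95  97 102 103 105
  106 106 105 106 106]
 [110 110 109 105  96  82  67  59  57  56  56  57  56  57  57  58  67  84
  100 106 108 108 108]
 [106 105 100  85  67  58  55  56  56  55  55  57  55  55  56  55  56  61
   78  96 104 106 106]
 [106 104  97  82  66  59  56  56  56  56  56  56  56  55  55  57  60  70
   83  97 104 104 105]
 [109 108 105  97  87  78  71  66  64  62  61  63  63  67  72  76  83  92
  101 106 107 108 109]
 [109 108 108 108 107 103  98  94  90  87  85  85  87  90  96 100 104 106
  108 108 107 107 107]]
depth tab [[ 0.468  -0.0213  0.0501]
 [ 0.4737 -0.0214  0.0507]
 [ 0.4797 -0.0215  0.0503]
 [ 0.4855 -0.0215  0.0505]] [[0.4773 0.003  0.0403]
 [0.4803 0.0151 0.0317]]
```

Run:
```python
from h import *
d=load('wrist'); g=cv2.cvtColor(d['img'],cv2.COLOR_BGR2GRAY)
print('holecol',g[202:230,302]); print('tab col',g[200:232,263])
P=lambda u,v,z:print((u,v,z),pts(d,[(u,v)],z)[0].round(4))
P(254.1,205,.032);P(290,150.2,.032);P(290,259.1,.032);P(420,150.5,.032)
P(301.9,214.9,.0405);P(259.7,217,.0505);P(264,206.5,.0505);P(264,228,.0505);P(380.5,190,.041);P(541,190,.041)
P(290,195.3,.043);P(290,227.5,.043)
hsv=cv2.cvtColor(d['img'],cv2.COLOR_BGR2HSV)
for n,(u,v) in dict(pad=(354,214),pad2=(358,214),block=(340,219),stop=(548,214)).items(): print(n,pts(d,[(u,v)]).round(4),g[v,u])
print(g[214,330:384]);print((pts(d,[(u,214) for u in range(330,384,2)])[:,1:]*1000).round(0).tolist())
```

```text
holecol [106 106 108 106 104  91  67  57  57  56  56  57  56  56  56  56  56  63
  71  76  85  99 106 106 103  95  80  84]
tab col [109 110 110 111 104  97  96 106 125 137 142 142 142 142 142 141 141 140
 140 139 139 138 138 138 138 137 137 136 129 107  93  90]
(254.1, 205, 0.032) [ 0.4709 -0.0316  0.032 ]
(290, 150.2, 0.032) [0.418  0.0026 0.032 ]
(290, 259.1, 0.032) [0.5291 0.004  0.032 ]
(420, 150.5, 0.032) [0.4184 0.1221 0.032 ]
(301.9, 214.9, 0.0405) [0.4781 0.0143 0.0405]
(259.7, 217, 0.0505) [ 0.4766 -0.0254  0.0505]
(264, 206.5, 0.0505) [ 0.4665 -0.0213  0.0505]
(264, 228, 0.0505) [ 0.4875 -0.0215  0.0505]
(380.5, 190, 0.041) [0.4535 0.0865 0.041 ]
(541, 190, 0.041) [0.4537 0.2337 0.041 ]
(290, 195.3, 0.043) [0.458  0.0026 0.043 ]
(290, 227.5, 0.043) [0.49  0.003 0.043]
pad [[0.4754 0.0624 0.0458]] 133
pad2 [[0.4801 0.0697 0.0325]] 46
block [[0.4781 0.0483 0.052 ]] 138
stop [[0.4752 0.2411 0.0463]] 105
[105 105 105 104 108 122 132 129 100  68  47  34  34  49  83 115 119  91
  62  57  70  85 100 121 133 127  96  57  46  52  54  56  55  54  54  54
  54  53  52  53  54  53  54  53  53  53  52  49  38  23  20  21  23  23]
[[41.0, 39.0], [43.0, 40.0], [43.0, 49.0], [44.0, 53.0], [46.0, 54.0], [47.0, 55.0], [49.0, 55.0], [51.0, 54.0], [53.0, 53.0], [60.0, 32.0], [61.0, 36.0], [61.0, 44.0], [62.0, 46.0], [64.0, 45.0], [70.0, 33.0], [72.0, 32.0], [74.0, 31.0], [76.0, 32.0], [78.0, 32.0], [79.0, 33.0], [82.0, 30.0], [83.0, 33.0], [86.0, 32.0], [88.0, 32.0], [88.0, 36.0], [89.0, 38.0], [90.0, 40.0]]
```

carry_out([
  {"xyz": [-1.4, -2.5, 1], "twist": [0, 0, 0], "jaw": 1},
  {"xyz": [-2.7, -5, 2], "twist": [0, 0, 0], "jaw": 1},
  {"xyz": [-2.7, -5.5, 4], "twist": [0, 0, 0], "jaw": 1},
  {"xyz": [-2.7, -5.5, 6], "twist": [0, 0, 0], "jaw": 1},
  {"xyz": [-2.7, -5.5, 6], "twist": [0, 0, 0], "jaw": 1},
  {"xyz": [-2.7, -5.5, 6], "twist": [0, 0, 0], "jaw": 1},
  {"xyz": [-2.7, -5.5, 6], "twist": [0, 0, 0], "jaw": 1},
  {"xyz": [-2.7, -5.5, 6], "twist": [0, 0, 0], "jaw": 1},
])

```text
time_s: 2.8
tcp_pos: [0.4773, -0.0658, 0.201]
eef_rot: [0.001, -0.001, 1.0, -0.0]
contact_force: [-0.0, -0.6, -0.3]
grip_width: -0.001
grip_force: 0.0
```

Run:
```python
from h import *
d=cam('wrist'); cv2.imwrite('pics/w4.png',d['img']); s=telemetry.sense(); print(s['tcp_pos'],s['grip_width'],s['contact_force'])
vv,uu=np.mgrid[200:420:3,180:380:3]; p=pts(d,np.c_[uu.ravel(),vv.ravel()])-s['tcp_pos']; D=d['depth'][vv.ravel(),uu.ravel()]
k=(abs(p[:,0])<.03)&(abs(p[:,1])<.05)&(p[:,2]>-.12)&(D>0)
q=p[k]; i=q[:,2].argsort()
print((q[i[:15]]*1000).round(1))
for lo in range(-95,-20,10):
    e=q[(q[:,2]*1000>lo)&(q[:,2]*1000<lo+10)]*1000
    if len(e): print(lo,e[:,1].min().round(1),e[:,1].max().round(1),e[:,0].min().round(1))
```

```text
[ 0.47725098 -0.06588212  0.20085273] 0.0002088891520849381 [-0.46658531  0.00353063  0.32291458]
[[ -9.   -1.9 -67.2]
 [ -9.1  -4.7 -67.1]
 [ -9.1   0.9 -67. ]
 [ -9.2  -6.1 -66.7]
 [ -9.3   3.7 -66.7]
 [ -9.3  -3.3 -66.5]
 [ -9.3   2.3 -66.5]
 [ -4.8   6.5 -66.5]
 [ -9.5  -0.5 -66.1]
 [ -9.6   5.  -65.9]
 [ -5.1   9.3 -65.9]
 [ -5.2  10.6 -65.5]
 [ -5.3 -10.2 -65.2]
 [ -5.4   7.8 -65.2]
 [ -5.4  -8.8 -65.2]]
-75 -10.2 10.6 -9.6
-65 -13.9 12.6 -9.8
-55 -14.2 12.5 -9.9
-45 -13.8 12.7 -10.1
-35 -30.5 28.9 -12.6
-25 -33.5 34.6 -12.9
```

View pics/w4.png

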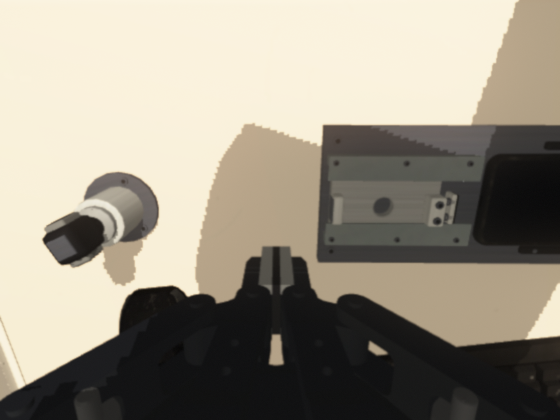

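The closed fingers are at (275,270), clear of the fixture, with the tab at (337,210). The pin is at about (95,225) in its bush. I'll descend behind the tab and approach it.

carry_out([
  {"xyz": [0.3, 0, 4], "twist": [0, 0, 0], "jaw": 1},
  {"xyz": [0.3, 0, 7], "twist": [0, 0, 0], "jaw": 1},
  {"xyz": [0.3, 0, 8.6], "twist": [0, 0, 0], "jaw": 1},
  {"xyz": [0.3, 0, 8.6], "twist": [0, 0, 0], "jaw": 1},
  {"xyz": [0.3, 1.2, 8.6], "twist": [0, 0, 0], "jaw": 1},
  {"xyz": [0.3, 2.2, 8.6], "twist": [0, 0, 0], "jaw": 1},
  {"xyz": [0.3, 2.2, 8.6], "twist": [0, 0, 0], "jaw": 1},
])

```text
time_s: 3.55
tcp_pos: [0.4743, -0.0428, 0.115]
eef_rot: [0.001, -0.001, 1.0, -0.0]
contact_force: [-0.7, -0.3, -0.4]
grip_width: 0.001
grip_force: 0.0
```

carry_out([
  {"xyz": [0, 0.3, 0], "twist": [0, 0, 0], "jaw": 1},
  {"xyz": [0, 0.6, 0], "twist": [0, 0, 0], "jaw": 1},
  {"xyz": [0, 0.9, 0], "twist": [0, 0, 0], "jaw": 1},
  {"xyz": [0, 1.2, 0], "twist": [0, 0, 0], "jaw": 1},
  {"xyz": [0, 1.5, 0], "twist": [0, 0, 0], "jaw": 1},
  {"xyz": [0, 1.5, 0], "twist": [0, 0, 0], "jaw": 1},
])

```text
time_s: 4.15
tcp_pos: [0.474, -0.0289, 0.114]
eef_rot: [0.0, -0.001, 1.0, -0.0]
contact_force: [1.2, -0.8, 0.9]
grip_width: 0.003
grip_force: 0.6
```

carry_out([
  {"xyz": [0, 0.3, 0], "twist": [0, 0, 0], "jaw": 1},
  {"xyz": [0, 0.6, 0], "twist": [0, 0, 0], "jaw": 1},
  {"xyz": [0, 0.9, 0], "twist": [0, 0, 0], "jaw": 1},
  {"xyz": [0, 1.2, 0], "twist": [0, 0, 0], "jaw": 1},
  {"xyz": [0, 1.2, 0], "twist": [0, 0, 0], "jaw": 1},
])

```text
time_s: 4.65
tcp_pos: [0.4739, -0.0167, 0.1139]
eef_rot: [-0.0, -0.001, 1.0, 0.0]
contact_force: [0.5, -0.3, 0.7]
grip_width: 0.002
grip_force: 0.5
```

Run:
```python
from h import *
d=cam('wrist'); s=telemetry.sense(); print(s['tcp_pos'],s['contact_force'])
g=cv2.cvtColor(d['img'],cv2.COLOR_BGR2GRAY); cv2.imwrite('pics/w5.png',d['img'])
```

```text
[ 0.47379716 -0.01679965  0.11378851] [ 0.36454989 -1.26904151 -0.04307464]
```

View pics/w5.png

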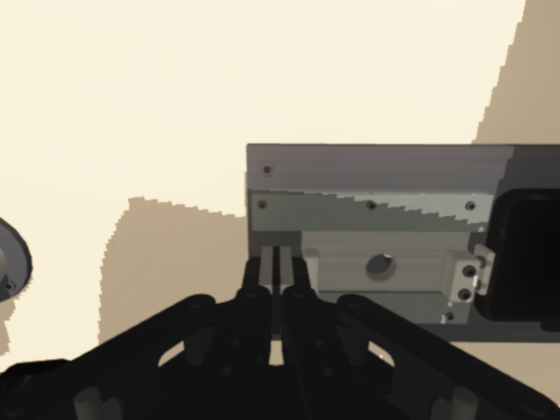

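The finger is against the tab at (310,265), the hole is at (380,263), and the pad at (485,270) is just touching the phone edge at column 490. I'll push on slowly.

carry_out([
  {"xyz": [0, 0.2, 0], "twist": [0, 0, 0], "jaw": 1},
  {"xyz": [0, 0.4, 0], "twist": [0, 0, 0], "jaw": 1},
  {"xyz": [0, 0.5, 0], "twist": [0, 0, 0], "jaw": 1},
  {"xyz": [0, 0.5, 0], "twist": [0, 0, 0], "jaw": 1},
])

```text
time_s: 5.1
tcp_pos: [0.4738, -0.012, 0.1138]
eef_rot: [-0.0, -0.001, 1.0, -0.0]
contact_force: [0.2, -2.8, 0.6]
grip_width: -0.001
grip_force: 1.2
```

carry_out([
  {"xyz": [0, 0.15, 0], "twist": [0, 0, 0], "jaw": 1},
  {"xyz": [0, 0.3, 0], "twist": [0, 0, 0], "jaw": 1},
  {"xyz": [0, 0.3, 0], "twist": [0, 0, 0], "jaw": 1},
])

```text
time_s: 5.4
tcp_pos: [0.4739, -0.009, 0.1138]
eef_rot: [-0.0, -0.001, 1.0, -0.0]
contact_force: [-0.4, -2.6, 0.2]
grip_width: -0.001
grip_force: 1.2
```

carry_out([
  {"xyz": [0, 0.1, 0], "twist": [0, 0, 0], "jaw": 1},
  {"xyz": [0, 0.1, 0], "twist": [0, 0, 0], "jaw": 1},
  {"xyz": [0, 0.1, 0], "twist": [0, 0, 0], "jaw": 1},
])

```text
time_s: 5.7
tcp_pos: [0.4739, -0.0081, 0.1139]
eef_rot: [-0.0, -0.0, 1.0, -0.0]
contact_force: [-0.9, -4.0, -0.2]
grip_width: -0.003
grip_force: 1.5
```

Run:
```python
from h import *
F=[]
for i in range(4):
    d=cam('wrist'); s=telemetry.sense(); F.append(s['contact_force'])
print(s['tcp_pos'],np.mean(F,0),s['time_s']);g=cv2.cvtColor(d['img'],cv2.COLOR_BGR2GRAY)
print(g[165+40,460:500]);sub=g[245:285,340:400]
print(g[264,295:520])
```

```text
[ 0.47390363 -0.00810727  0.11389746] [-0.55918364 -3.61869214 -0.3920417 ] 5.9
[145 145 146 145 145 145 145 145 145 145 145 141 116  83  64  57  57  57
  57  57  57  57  56  57  56  56  47  35  23  20  20  19  19  19  19  19
  20  19  21  21]
[ 22  23  23  23  23  23  23  22  23  24  33  69 114 135 138 138 136 136
 134 132 132 129 122 113 103 101 104 104 104 105 105 105 105 105 104 104
 105 105 104 105 104 104 105 105 105 105 106 105 105 106 106 105 105 105
 105 105 104 104 105 104 105 105 104 104 105 104 104 105 105 103  95  82
  66  56  52  51  48  47  46  45  44  42  42  42  42  41  42  42  43  44
  45  48  51  52  57  69  79  82  82  82  87  97 101 104 104 104 105 104
 105 105 105 104 104 104 104 104 104 104 105 105 105 104 105 105 105 104
 105 104 105 105 104 105 104 104 104 104 105 104 105 105 105 105 104 105
 104 104 103 101 103 104 104 106 106 107 105 104 103 102 102 105 111 123
 133 135 134 134 133 133 135 135 135 130 128 124 124 125 127 129 132 133
 134 134 133 129 112  82  70  86  97  99  99 102 107  96  64  35  23  21
  18  18  18  17  16  17  16  16  16  16  15  15  14  15  14  14  15  15
  15  14  12  14  12  14  12  12  13]
```

Next, 1 mm steps.

carry_out([
  {"xyz": [0, 0.1, 0], "twist": [0, 0, 0], "jaw": 1},
  {"xyz": [0, 0.1, 0], "twist": [0, 0, 0], "jaw": 1},
  {"xyz": [0, 0.1, 0], "twist": [0, 0, 0], "jaw": 1},
])

```text
time_s: 6.2
tcp_pos: [0.4739, -0.0071, 0.1139]
eef_rot: [-0.0, -0.0, 1.0, -0.0]
contact_force: [-0.0, -3.9, -1.0]
grip_width: 0.003
grip_force: 2.1
```

carry_out([
  {"xyz": [0, 0.1, 0], "twist": [0, 0, 0], "jaw": 1},
  {"xyz": [0, 0.1, 0], "twist": [0, 0, 0], "jaw": 1},
  {"xyz": [0, 0.1, 0], "twist": [0, 0, 0], "jaw": 1},
])

```text
time_s: 6.5
tcp_pos: [0.4739, -0.0062, 0.1139]
eef_rot: [-0.0, -0.0, 1.0, -0.0]
contact_force: [-0.7, -4.9, -0.9]
grip_width: -0.002
grip_force: 2.4
```

carry_out([
  {"xyz": [0, 0.1, 0], "twist": [0, 0, 0], "jaw": 1},
  {"xyz": [0, 0.1, 0], "twist": [0, 0, 0], "jaw": 1},
  {"xyz": [0, 0.1, 0], "twist": [0, 0, 0], "jaw": 1},
])

```text
time_s: 6.8
tcp_pos: [0.4739, -0.0053, 0.1139]
eef_rot: [-0.0, -0.0, 1.0, -0.0]
contact_force: [-0.3, -6.4, -0.7]
grip_width: -0.001
grip_force: 2.9
```

carry_out([
  {"xyz": [0, 0.08, 0], "twist": [0, 0, 0], "jaw": 1},
  {"xyz": [0, 0.08, 0], "twist": [0, 0, 0], "jaw": 1},
  {"xyz": [0, 0.08, 0], "twist": [0, 0, 0], "jaw": 1},
])

```text
time_s: 7.1
tcp_pos: [0.4739, -0.0046, 0.1139]
eef_rot: [-0.0, -0.001, 1.0, -0.0]
contact_force: [-1.4, -6.9, -0.9]
grip_width: 0.002
grip_force: 3.3
```

Run:
```python
from h import *
F=[]
for i in range(4):
    d=cam('wrist'); s=telemetry.sense(); F.append(s['contact_force'])
print(s['tcp_pos'],np.mean(F,0),s['time_s']);g=cv2.cvtColor(d['img'],cv2.COLOR_BGR2GRAY)
print(g[205,470:500])
P=lambda u,v,z:print((u,v,z),pts(d,[(u,v)],z)[0].round(4))
for r in (205,230): 
    e=470+np.argmin(g[r,470:500]>38); P(e,r,.041)
P(306,264,.0505)
```

```text
[ 0.47390406 -0.00458622  0.11388468] [-0.89596527 -7.19882598 -0.74797012] 7.3
[57 57 57 57 57 57 56 56 55 49 35 24 20 19 20 20 20 20 19 20 19 20 21 20
 21 21 21 20 20 21]
(np.int64(480), 205, 0.041) [0.4452 0.0891 0.041 ]
(np.int64(475), 230, 0.041) [0.4577 0.0891 0.041 ]
(306, 264, 0.0505) [0.4708 0.0086 0.0505]
```

carry_out([
  {"xyz": [0, -0.5, 0], "twist": [0, 0, 0], "jaw": 1},
  {"xyz": [0, -1.5, -2], "twist": [0, 0, 0], "jaw": 1},
  {"xyz": [0.5, -1, -6], "twist": [0, 0, 0], "jaw": 1},
  {"xyz": [1, 2, -10], "twist": [0, 0, 0], "jaw": 1},
  {"xyz": [2, 6, -14], "twist": [0, 0, 0], "jaw": 1},
  {"xyz": [2, 10, -14.5], "twist": [0, 0, 0], "jaw": 1},
  {"xyz": [2, 12, -14.5], "twist": [0, 0, 0], "jaw": 1},
  {"xyz": [2, 12, -14.5], "twist": [0, 0, 0], "jaw": 1},
])

```text
time_s: 8.1
tcp_pos: [0.4536, 0.118, 0.2594]
eef_rot: [0.0, -0.002, 1.0, 0.001]
contact_force: [0.3, 0.0, -0.6]
grip_width: 0.001
grip_force: 0.0
```

Run:
```python
from h import *
d=cam('wrist'); s=telemetry.sense(); print(s['tcp_pos'],s['contact_force'])
cv2.imwrite('pics/w6.png',d['img'])
```

```text
[0.45361409 0.11669932 0.25897377] [ 0.4280933  -0.67686639 -0.20502936]
```

View pics/w6.png

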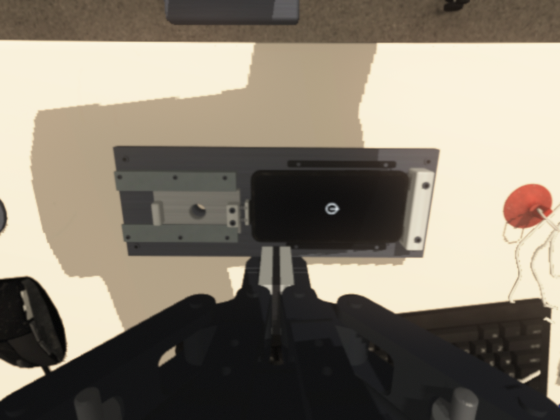

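The phone's right edge, at column 410, now meets the stop at about column 411. The jaw pad touches the phone at column 250 and the jaw hole is at (198,211). That was my tenth picture, so from here I work from numbers only.

Run:
```python
from h import *
d=cam('wrist'); s=telemetry.sense(); print(s['tcp_pos'],s['eef_rot'])
g=cv2.cvtColor(d['img'],cv2.COLOR_BGR2GRAY)
print(g[205,244:260]);print(g[205,400:424]);print(g[192,400:424]);print('tab',g[215,145:170]);print('platerow',g[160,108:126],g[160,428:445]);
sub=g[198:226,186:212];print(sub[::2])
print('holecol',g[198:226,198])
```

```text
[0.45368936 0.11585494 0.25874645] [-1.64341017e-04 -1.11224498e-03  9.99999366e-01  5.94674333e-05]
[ 54  67 102 128 132 109  68  36  23  23  25  25  21  19  19  19]
[ 36  36  37  37  37  38  46  66  93 108 111 110 112 128 161 193 211 219
 220 220 221 222 223 223]
[ 37  38  38  39  39  41  43  45  53  76  99 108 110 110 113 132 166 196
 213 219 220 219 220 221]
tab [ 58  58  58  58  58  58  58  62  84 122 138 141 139 136 132 120 106  92
  87  89  97 107 111 111 111]
platerow [162 164 164 163 162 163 160 146 108  75  67  67  66  67  65  62  53  46] [ 96  88  82  87  98 106 107 108 109 109 112 138 194 233 240 240 241]
[[111 111 110 111 110 112 111 111 111 111 111 111 111 111 111 110 110 110
  110 110 111 111 110 111 111 110]
 [112 112 112 112 112 112 112 111 111 112 111 111 111 111 110 110 110 110
  110 111 110 110 109 110 109 109]
 [111 110 110 111 110 111 111 110 110 110 109 108 109 109 110 109 109 109
  110 109 108 109 110 109 108 108]
 [111 109 110 109 110 109 109 106  99  92  85  82  93 114 124 122 118 113
  110 108 109 108 109 109 109 108]
 [113 112 113 112 111 107  96  82  67  
[... 474 characters left out ...]
55  60  73  93 106 109 111 110]
 [112 111 112 111 110 103  94  84  77  74  72  69  67  65  63  63  63  66
   71  83  95 105 109 110 110 110]
 [112 111 111 111 111 111 108 103  95  88  83  80  78  77  77  80  82  87
   95 103 107 109 110 110 109 109]
 [112 113 111 112 112 112 111 111 111 108 105 103 102 101 102 102 106 108
  109 111 110 109 110 110 110 111]
 [109 109 108 109 108 109 108 108 108 109 108 109 108 107 108 108 107 107
  107 108 107 107 107 107 108 108]
 [ 93  93  92  92  93  92  93  91  92  92  91  91  92  91  90  91  92  92
   91  91  91  91  92  93  93  93]]
holecol [111 111 111 110 109 105  93  76  56  42  40  42  45  49  53  55  57  61
  67  73  78  89 102 109 108 103  92  82]
```

Run:
```python
from h import *
d=load('wrist')
P=lambda n,u,v,z:print(n,pts(d,[(u,v)],z)[0].round(4))
P('phoneL',250.2,205,.041);P('phoneR',406.8,205,.041);P('phoneR192',408.9,192,.041);P('stoptop',414,205,.052)
P('plateL',115.9,160,.032);P('plateR',439.5,160,.032)
P('tab rear',153.3,215,.0505);P('hole',198.2,212.4,.0405);P('jawtop',198,225,.043)
g=cv2.cvtColor(d['img'],cv2.COLOR_BGR2GRAY)
for c in (140,230,300,380):
    col=g[:,c].astype(float); e=np.abs(np.diff(col)); a=130+e[130:170].argmax(); b=235+e[235:275].argmax(); print(c,a,b,pts(d,[(c,a+.5),(c,b+.5)],.032)[:,0].round(4))
```

```text
phoneL [0.4714 0.0922 0.041 ]
phoneR [0.4708 0.2388 0.041 ]
phoneR192 [0.4582 0.2392 0.041 ]
stoptop [0.4673 0.2406 0.052 ]
plateL [ 0.4312 -0.0316  0.032 ]
plateR [0.4299 0.2673 0.032 ]
tab rear [0.4784 0.0044 0.0505]
hole [0.4791 0.0429 0.0405]
jawtop [0.4909 0.0425 0.043 ]
140 145 255 [0.4178 0.5285]
230 146 256 [0.4182 0.5293]
300 146 249 [0.418  0.5213]
380 147 265 [0.4186 0.5388]
```

carry_out([
  {"xyz": [0, -4, 0], "twist": [0, 0, 0], "jaw": 0.5},
  {"xyz": [0, -8, 0], "twist": [0, 0, 0], "jaw": 0},
  {"xyz": [0, -13, 0], "twist": [0, 0, 0], "jaw": -1},
  {"xyz": [0, -18, 0], "twist": [0, 0, 0], "jaw": -1},
  {"xyz": [0, -23, 0], "twist": [0, 0, 0], "jaw": -1},
  {"xyz": [0, -28, 0], "twist": [0, 0, 0], "jaw": -1},
  {"xyz": [0, -32.5, 0], "twist": [0, 0, 0], "jaw": -1},
  {"xyz": [0, -32.5, 0], "twist": [0, 0, 0], "jaw": -1},
])

```text
time_s: 9.0
tcp_pos: [0.453, -0.2148, 0.2582]
eef_rot: [-0.001, 0.002, 1.0, -0.0]
contact_force: [-0.5, -0.4, -0.4]
grip_width: 0.997
grip_force: 0.0
```

carry_out([
  {"xyz": [0, 0, 0], "twist": [0, 0, 0], "jaw": -1},
  {"xyz": [0, 0, 0], "twist": [0, 0, 0], "jaw": -1},
  {"xyz": [0, 0, 0], "twist": [0, 0, 0], "jaw": -1},
])

```text
time_s: 9.3
tcp_pos: [0.4541, -0.2086, 0.259]
eef_rot: [0.0, -0.001, 1.0, 0.0]
contact_force: [-0.2, 0.3, 0.5]
grip_width: 1.004
grip_force: 0.0
```

Run:
```python
from h import *
d=cam('wrist'); s=telemetry.sense(); print(s['tcp_pos'],s['eef_rot'],s['time_s'])
vv,uu=np.mgrid[100:330,150:420]; q=np.c_[uu.ravel(),vv.ravel()]; D=d['depth'][q[:,1],q[:,0]]
p=pts(d,q); ok=(D>0)&(abs(p[:,0]-.478)<.04)&(abs(p[:,1]+.213)<.04); p=p[ok];q=q[ok]
g=cv2.cvtColor(d['img'],cv2.COLOR_BGR2GRAY); v=g[q[:,1],q[:,0]]
print(np.histogram(p[:,2],bins=np.arange(-.005,.11,.005)))
for lo,hi in ((.078,.095),(.055,.078),(.043,.05),(.038,.043)):
    k=(p[:,2]>lo)&(p[:,2]<hi)
    if k.sum()>5:
        a=p[k]; print(lo,k.sum(),a.min(0).round(4),a.max(0).round(4),np.median(a,0).round(4)); h=q[k].astype(np.float32); print(cv2.minAreaRect(h),np.percentile(v[k],[5,50,95]))
        r=cv2.minAreaRect((a[:,:2]*1000).astype(np.float32)); print('world mm',r)
k=p[:,2]>.055; x=q[k]; print(x.min(0),x.max(0)); 
b=x.min(0)-4; e=x.max(0)+4
np.set_printoptions(linewidth=300); print(g[b[1]:e[1]:3,b[0]:e[0]:3])
```

```text
[ 0.45416069 -0.20853058  0.25903586] [ 8.08064509e-05 -1.08987003e-03  9.99999401e-01 -6.04836025e-05] 9.35
(array([1756, 1837,  506,   45,   50,   52,   59,   54,   69,  411,  198,
          0,    0,   28,   58,   61,  196,  486,  185,    0,    0,    0]), array([-0.005,  0.   ,  0.005,  0.01 ,  0.015,  0.02 ,  0.025,  0.03 ,
        0.035,  0.04 ,  0.045,  0.05 ,  0.055,  0.06 ,  0.065,  0.07 ,
        0.075,  0.08 ,  0.085,  0.09 ,  0.095,  0.1  ,  0.105]))
0.078 816 [ 0.4743 -0.2148  0.078 ] [ 0.5084 -0.1886  0.0871] [ 0.489  -0.2023  0.0833]
((283.9124755859375, 240.24090576171875), (36.126502990722656, 25.97724723815918), 64.98310852050781) [ 38.   64.5 110. ]
world mm ((491.095458984375, -202.00205993652344), (32.229068756103516, 21.66849708557129), 24.926040649414062)
0.055 198 [ 0.4741 -0.215   0.0612] [ 0.5071 -0.1886  0.078 ] [ 0.4779 -0.2031  0.0713]
((284.2216796875, 235.6237335205078), (38.2785530090332, 25.68825912475586), 66.03751373291016) [38.   58.5  95.15]
world mm ((490.01177978515625, -201.6647491455078), (31.115745544433594, 20.43564224243164), 25.2575664520263
[... 155 characters left out ...]
3.514732360839844), 7.35237979888916) [104.6 140.  165. ]
world mm ((486.2005310058594, -200.41481018066406), (34.60479736328125, 23.169496536254883), 80.7787094116211)
0.038 409 [ 0.4718 -0.2214  0.038 ] [ 0.5044 -0.183   0.0429] [ 0.481  -0.2024  0.0415]
((282.9573974609375, 220.67880249023438), (31.660947799682617, 40.23713302612305), 88.15238952636719) [121. 171. 187.]
world mm ((487.8069152832031, -202.32540893554688), (31.926828384399414, 38.50309371948242), 2.4698221683502197)
[150 216] [300 329]
[[ 43  42 110 ... 183 155  93]
 [ 43  42 141 ... 171 180 117]
 [ 41  44 131 ... 136 175 160]
 ...
 [ 17  15  11 ...  13  11  12]
 [ 18  17  10 ...  11  12  11]
 [ 20  17  14 ...  12  12  10]]
```

carry_out([
  {"xyz": [-1, 0.2, 1], "twist": [0, 0, 1.4], "jaw": -1},
  {"xyz": [-2, 0.4, 2], "twist": [0, 0, 2.8], "jaw": -1},
  {"xyz": [-3.7, 0.65, 3], "twist": [0, 0, 4.2], "jaw": -1},
  {"xyz": [-3.7, 0.65, 4], "twist": [0, 0, 5.6], "jaw": -1},
  {"xyz": [-3.7, 0.65, 5], "twist": [0, 0, 7], "jaw": -1},
  {"xyz": [-3.7, 0.65, 5.9], "twist": [0, 0, 8.4], "jaw": -1},
  {"xyz": [-3.7, 0.65, 5.9], "twist": [0, 0, 9.7], "jaw": -1},
  {"xyz": [-3.7, 0.65, 5.9], "twist": [0, 0, 10.85], "jaw": -1},
])

```text
time_s: 10.15
tcp_pos: [0.4912, -0.2019, 0.1998]
eef_rot: [-0.0, 0.539, 0.842, -0.0]
contact_force: [-0.3, 1.1, 0.3]
grip_width: 1.001
grip_force: 0.0
```

carry_out([
  {"xyz": [0, 0, 0], "twist": [0, 0, 0], "jaw": -1},
  {"xyz": [0, 0, 0], "twist": [0, 0, 0], "jaw": -1},
  {"xyz": [0, 0, 0], "twist": [0, 0, 0], "jaw": -1},
])

```text
time_s: 10.45
tcp_pos: [0.4912, -0.2025, 0.2]
eef_rot: [0.0, 0.536, 0.844, -0.0]
contact_force: [-0.5, 0.2, -0.3]
grip_width: 1.0
grip_force: 0.0
```

Run:
```python
from h import *
from scipy.spatial.transform import Rotation as T
d=cam('wrist'); s=telemetry.sense(); print(s['tcp_pos'],s['eef_rot'],s['joints'].round(2))
q0=s['eef_rot']; M=T.from_quat(np.r_[q0[1:],q0[0]]).as_matrix(); print('tool y',M[:,1],np.degrees(np.arctan2(M[1,1],M[0,1])))
vv,uu=np.mgrid[120:360,180:380]; q=np.c_[uu.ravel(),vv.ravel()]; D=d['depth'][q[:,1],q[:,0]]
p=pts(d,q); ok=(D>0)&(np.hypot(p[:,0]-.491,p[:,1]+.202)<.03); p=p[ok]; q=q[ok]; t=(p-s['tcp_pos'])@M*1000
g=cv2.cvtColor(d['img'],cv2.COLOR_BGR2GRAY)[q[:,1],q[:,0]]
for lo,hi in ((.082,.09),(.065,.08),(.060,.09),(.044,.05),(.039,.0435)):
    k=(p[:,2]>lo)&(p[:,2]<hi); a=t[k]
    print(lo,k.sum(),'tool x',np.percentile(a[:,0],[1,50,99]).round(1),'tool y',np.percentile(a[:,1],[1,50,99]).round(1),cv2.minAreaRect(a[:,:2].astype(np.float32)), np.median(p[k][:,2]))
```

```text
[ 0.49116421 -0.20258204  0.2000131 ] [ 8.70651261e-05  5.36460690e-01  8.43925304e-01 -4.48502220e-05] [-0.54  0.12  1.69 -0.    1.34 -0.97]
tool y [9.05465510e-01 4.24419852e-01 1.77135609e-05] 25.11394744343565
0.082 1006 tool x [-9.   1.6 10.6] tool y [-10.4   0.7  11.3] ((0.9662408828735352, 0.8040294647216797), (20.612504959106445, 22.634765625), 0.8501026630401611) 0.0841898266553258
0.065 596 tool x [-6.   7.8 11.9] tool y [-15.8   0.7  16.8] ((2.8236265182495117, 0.6988735198974609), (33.08818817138672, 18.906925201416016), 88.50044250488281) 0.07733309921559393
0.06 1881 tool x [-8.9  4.8 11.8] tool y [-15.2   0.7  16.5] ((1.2779464721679688, 0.5465545654296875), (21.557729721069336, 33.063175201416016), 1.0267322063446045) 0.08237404808648577
0.044 333 tool x [ 3.7 10.6 15.3] tool y [-12.9   0.6  13.7] ((9.288677215576172, 0.6248311996459961), (27.664653778076172, 12.347362518310547), 89.78998565673828) 0.0475126810719905
0.039 556 tool x [-1.5 13.  20.1] tool y [-18.8   0.6  20.1] ((8.941649436950684, 0.6938610076904297), (23.027681350708008, 39.13840866088867), 0.49030229449272156) 0.041539508838624006
```

carry_out([
  {"xyz": [0.08, 0.06, 2.5], "twist": [0, 0, 0.15], "jaw": -0.7},
  {"xyz": [0.08, 0.06, 5], "twist": [0, 0, 0.15], "jaw": -0.4},
  {"xyz": [0.08, 0.06, 6.7], "twist": [0, 0, 0.15], "jaw": -0.3},
  {"xyz": [0.08, 0.06, 7.6], "twist": [0, 0, 0.15], "jaw": -0.2},
  {"xyz": [0.08, 0.06, 7.6], "twist": [0, 0, 0.15], "jaw": -0.2},
  {"xyz": [0.08, 0.06, 7.6], "twist": [0, 0, 0.15], "jaw": -0.2},
])

```text
time_s: 11.1
tcp_pos: [0.4916, -0.202, 0.1247]
eef_rot: [0.0, 0.544, 0.839, -0.0]
contact_force: [0.1, -0.3, 1.1]
grip_width: 0.598
grip_force: 0.0
```

carry_out([
  {"xyz": [0, 0, 0], "twist": [0, 0, 0], "jaw": 0.3},
  {"xyz": [0, 0, 0], "twist": [0, 0, 0], "jaw": 0.6},
  {"xyz": [0, 0, 0], "twist": [0, 0, 0], "jaw": 1},
  {"xyz": [0, 0, 0], "twist": [0, 0, 0], "jaw": 1},
  {"xyz": [0, 0, 0], "twist": [0, 0, 0], "jaw": 1},
], grip_force=60)

```text
time_s: 11.6
tcp_pos: [0.4917, -0.2021, 0.1252]
eef_rot: [0.001, 0.544, 0.839, -0.0]
contact_force: [-2.1, 1.1, 10.0]
grip_width: 0.272
grip_force: 59.2
```

carry_out([
  {"xyz": [0, 0, -0.5], "twist": [0, 0, 0], "jaw": 1},
  {"xyz": [0, 0, -2], "twist": [0, 0, 0], "jaw": 1},
  {"xyz": [0, 0, -4], "twist": [0, 0, 0], "jaw": 1},
  {"xyz": [0, 0, -6], "twist": [0, 0, 0], "jaw": 1},
  {"xyz": [0, 0, -7.5], "twist": [0, 0, 0], "jaw": 1},
  {"xyz": [0, 0, -7.5], "twist": [0, 0, 0], "jaw": 1},
  {"xyz": [0, 0, -7.5], "twist": [0, 0, 0], "jaw": 1},
])

```text
time_s: 12.3
tcp_pos: [0.4912, -0.2018, 0.1988]
eef_rot: [0.0, 0.544, 0.839, -0.0]
contact_force: [-0.0, 0.4, -1.3]
grip_width: 0.276
grip_force: 59.0
```

Run:
```python
from h import *
from scipy.spatial.transform import Rotation as T
d=cam('wrist'); s=telemetry.sense(); print(s['tcp_pos'],s['eef_rot'],s['grip_width'],s['contact_force'],s['time_s'])
q0=s['eef_rot']; M=T.from_quat(np.r_[q0[1:],q0[0]]).as_matrix()
vv,uu=np.mgrid[120:400,180:380]; q=np.c_[uu.ravel(),vv.ravel()]; D=d['depth'][q[:,1],q[:,0]]
p=pts(d,q); t=(p-s['tcp_pos'])@M*1000
ok=(D>0)&(np.hypot(t[:,0],t[:,1])<22)&(t[:,2]<125); t=t[ok]
for lo in range(70,125,4):
    a=t[(t[:,2]>=lo)&(t[:,2]<lo+4)]
    if len(a)>4: print(lo,len(a),'y',np.percentile(a[:,1],[2,50,98]).round(1),'x',np.percentile(a[:,0],[2,50,98]).round(1))
```

```text
[ 0.49106848 -0.20168281  0.1982193 ] [-3.84543817e-04  5.44219389e-01  8.38942848e-01 -7.93223832e-05] 0.26838201159904723 [ 0.46473875  0.46439275 -0.59955545] 12.35
70 47 y [-4.   0.9  6.4] x [7.3 8.3 8.8]
74 621 y [-10.6   0.9  13. ] x [ 5.   9.1 14. ]
78 244 y [-11.8   1.7  14. ] x [ 4.9 12.2 14.9]
82 11 y [-9.1  5.  12.1] x [ 9.  12.4 14.1]
102 26 y [-2.   0.9  4.7] x [6.  6.8 7.2]
106 47 y [-4.5  0.9  6.8] x [3.8 6.3 7.2]
110 37 y [-4.7  1.5  7.1] x [2.3 6.2 7.2]
```

carry_out([
  {"xyz": [3, 1.2, 0], "twist": [0, 0, 0], "jaw": 1},
  {"xyz": [6, 2.5, 0], "twist": [0, 0, 0], "jaw": 1},
  {"xyz": [9, 3.8, 0], "twist": [0, 0, 0], "jaw": 1},
  {"xyz": [12, 5, 0], "twist": [0, 0, 0], "jaw": 1},
  {"xyz": [15, 6.3, 0], "twist": [0, 0, 0], "jaw": 1},
  {"xyz": [18, 7.5, 0], "twist": [0, 0, 0], "jaw": 1},
  {"xyz": [20.9, 8.8, 1], "twist": [0, 0, 0], "jaw": 1},
  {"xyz": [20.9, 8.8, 2], "twist": [0, 0, 0], "jaw": 1},
])

```text
time_s: 13.15
tcp_pos: [0.4859, 0.0278, 0.1778]
eef_rot: [-0.001, 0.543, 0.84, 0.0]
contact_force: [-0.9, 0.9, -2.0]
grip_width: 0.271
grip_force: 59.1
```

carry_out([
  {"xyz": [0, 0, 0], "twist": [0, 0, 0], "jaw": 1},
  {"xyz": [0, 0, 0], "twist": [0, 0, 0], "jaw": 1},
  {"xyz": [0, 0, 0], "twist": [0, 0, 0], "jaw": 1},
])

```text
time_s: 13.45
tcp_pos: [0.4866, 0.0241, 0.1791]
eef_rot: [0.0, 0.545, 0.839, -0.0]
contact_force: [0.6, 0.2, -1.2]
grip_width: 0.275
grip_force: 59.0
```

```bash
cat > m.py <<'E'
from h import *
from scipy.spatial.transform import Rotation as T
d=cam('wrist'); s=telemetry.sense(); print(s['tcp_pos'],s['eef_rot'],s['grip_width'],s['contact_force'],s['time_s'])
q0=s['eef_rot']; M=T.from_quat(np.r_[q0[1:],q0[0]]).as_matrix(); print('tool x',M[:,0],'y',M[:,1])
g=cv2.cvtColor(d['img'],cv2.COLOR_BGR2GRAY)
# rectify jaw plane: world grid around expected hole, 0.25 mm cells
K=np.array([[d['fx'],0,d['cx']],[0,d['fy'],d['cy']],[0,0,1]],float)
xs=np.arange(.458,.500,.0005); ys=np.arange(.020,.066,.0005); X,Y=np.meshgrid(xs,ys,indexing='ij')
uv=cv2.projectPoints(np.c_[X.ravel(),Y.ravel(),np.full(X.size,.0405)],d['rvec'],d['tvec'],K,d['dist'])[0].astype(np.float32).reshape(*X.shape,2)
r=cv2.remap(g,uv,None,cv2.INTER_LINEAR)
np.set_printoptions(linewidth=400,threshold=100000)
for i in range(0,len(xs),3): print('%.4f'%xs[i],' '.join('%3d'%v for v in r[i,::3]))
np.save('rect.npy',r)
E
python3 m.py
```

```text
[0.48666678 0.02410984 0.17915   ] [ 1.54908222e-04  5.44723319e-01  8.38615813e-01 -2.74218347e-05] 0.2709818866007664 [ 0.63112009 -0.13335979 -1.87684224] 13.5
tool x [-4.06552964e-01  9.13627169e-01 -2.89691595e-04] y [9.13627186e-01 4.06553011e-01 1.22771473e-04]
0.4580 107 106 105 106 106 103 106 106 105 102 102 106 102 101 105 105 103 102 106 103  99 105 104 101 102 104 102  99 104 102  98
0.4595 116 116 117 117 117 116 116 116 116 116 116 116 116 115 116 116 115 115 115 115 115 115 115 115 114 115 114 114 114 114 114
0.4610 117 117 116 116 116 116 116 115 116 115 115 115 115 114 114 114 115 114 114 114 114 113 114 113 113 113 113 113 113 113 112
0.4625 117 117 117 117 117 116 117 117 116 116 117 115 116 116 116 115 116 116 115 116 115 115 115 115 115 115 114 114 114 114 114
0.4640 115 115 115 115 115 115 115 115 115 114 115 114 114 115 115 115 114 114 114 114 114 114 114 115 114 114 114 114 114 114 114
0.4655 116 116 116 116 116 116 115 115 116 115 115 114 114 114 115 114 114 114 114 114 114 115 114 114 113 114 114 113 112 112 113
0.4670 118 118 118 117 117 117 117 117 116 11
[... 2136 characters left out ...]
3  93  93  91  90  91  91  92  93  94  94  95
0.4925  72  73  76  88  89  89  89  90  89  89  89  89  90  91  91  92  90  90  90  90  90  90  90  91  89  89  89  88  90  90  90
0.4940  73  73  80  89  89  89  89  90  90  91  90  90  90  92  91  91  90  91  90  90  90  91  91  91  91  90  89  89  89  90  90
0.4955  73  74  85  89  90  89  89  88  90  89  90  91  90  91  90  91  90  89  90  90  90  91  91  91  91  90  90  89  89  89  90
0.4970  73  81  87  89  89  89  89  90  90  90  91  90  91  90  91  90  90  90  90  89  90  90  90  90  90  90  90  89  89  88  89
0.4985  78  88  89  88  89  89  89  91  90  90  90  90  90  90  90  90  89  90  89  89  90  90  90  90  90  91  91  90  89  89  89
```

carry_out([
  {"xyz": [1, -0.03, 0], "twist": [0, 0, 0], "jaw": 1},
  {"xyz": [2.08, -0.06, 0.5], "twist": [0, 0, 0], "jaw": 1},
  {"xyz": [2.08, -0.06, 1.2], "twist": [0, 0, 0], "jaw": 1},
  {"xyz": [2.08, -0.06, 2.0], "twist": [0, 0, 0], "jaw": 1},
  {"xyz": [2.08, -0.06, 2.0], "twist": [0, 0, 0], "jaw": 1},
  {"xyz": [2.08, -0.06, 2.0], "twist": [0, 0, 0], "jaw": 1},
  {"xyz": [2.08, -0.06, 2.0], "twist": [0, 0, 0], "jaw": 1},
])

```text
time_s: 14.2
tcp_pos: [0.4776, 0.0435, 0.159]
eef_rot: [0.0, 0.544, 0.839, -0.0]
contact_force: [0.2, -0.5, -1.8]
grip_width: 0.272
grip_force: 59.0
```

carry_out([
  {"xyz": [0, 0, 0.1], "twist": [0, 0, 0], "jaw": 1},
  {"xyz": [0, 0, 0.2], "twist": [0, 0, 0], "jaw": 1},
  {"xyz": [0, 0, 0.3], "twist": [0, 0, 0], "jaw": 1},
  {"xyz": [0, 0, 0.3], "twist": [0, 0, 0], "jaw": 1},
])

```text
time_s: 14.6
tcp_pos: [0.4774, 0.0436, 0.1558]
eef_rot: [-0.0, 0.544, 0.839, -0.0]
contact_force: [-0.3, -0.3, -1.4]
grip_width: 0.274
grip_force: 59.0
```

carry_out([
  {"xyz": [0, 0, 0.1], "twist": [0, 0, 0], "jaw": 1},
  {"xyz": [0, 0, 0.2], "twist": [0, 0, 0], "jaw": 1},
  {"xyz": [0, 0, 0.2], "twist": [0, 0, 0], "jaw": 1},
])

```text
time_s: 14.9
tcp_pos: [0.4774, 0.0436, 0.1537]
eef_rot: [-0.0, 0.544, 0.839, -0.0]
contact_force: [-0.7, -0.2, -1.8]
grip_width: 0.272
grip_force: 59.0
```

carry_out([
  {"xyz": [0, 0, 0.1], "twist": [0, 0, 0], "jaw": 1},
  {"xyz": [0, 0, 0.1], "twist": [0, 0, 0], "jaw": 1},
])

```text
time_s: 15.1
tcp_pos: [0.4774, 0.0437, 0.1528]
eef_rot: [-0.0, 0.544, 0.839, -0.0]
contact_force: [-0.3, 0.7, -1.4]
grip_width: 0.271
grip_force: 59.0
```

carry_out([
  {"xyz": [0, 0, 0.1], "twist": [0, 0, 0], "jaw": 1},
  {"xyz": [0, 0, 0.1], "twist": [0, 0, 0], "jaw": 1},
])

```text
time_s: 15.3
tcp_pos: [0.4774, 0.0437, 0.1518]
eef_rot: [-0.0, 0.544, 0.839, -0.0]
contact_force: [-0.9, -0.1, -1.4]
grip_width: 0.272
grip_force: 59.0
```

carry_out([
  {"xyz": [0, 0, 0.1], "twist": [0, 0, 0], "jaw": 1},
  {"xyz": [0, 0, 0.1], "twist": [0, 0, 0], "jaw": 1},
  {"xyz": [0, 0, 0.2], "twist": [0, 0, 0], "jaw": 1},
  {"xyz": [0, 0, 0.2], "twist": [0, 0, 0], "jaw": 1},
])

```text
time_s: 15.7
tcp_pos: [0.4774, 0.0437, 0.1498]
eef_rot: [-0.0, 0.544, 0.839, -0.0]
contact_force: [-0.2, 0.9, -1.1]
grip_width: 0.277
grip_force: 59.0
```

carry_out([
  {"xyz": [0, 0, 0.05], "twist": [0, 0, 0], "jaw": 1},
  {"xyz": [0, 0, 0.1], "twist": [0, 0, 0], "jaw": 1},
  {"xyz": [0, 0, 0.1], "twist": [0, 0, 0], "jaw": 1},
])

```text
time_s: 16.0
tcp_pos: [0.4774, 0.0437, 0.1488]
eef_rot: [-0.0, 0.544, 0.839, -0.0]
contact_force: [-0.2, 0.7, -2.2]
grip_width: 0.27
grip_force: 59.0
```

carry_out([
  {"xyz": [0.08, -0.18, 0], "twist": [0, 0, 0], "jaw": 1},
  {"xyz": [0.16, -0.36, 0], "twist": [0, 0, 0], "jaw": 1},
  {"xyz": [0.16, -0.36, 0], "twist": [0, 0, 0], "jaw": 1},
  {"xyz": [0.16, -0.36, 0], "twist": [0, 0, 0], "jaw": 1},
])

```text
time_s: 16.4
tcp_pos: [0.4735, 0.0436, 0.149]
eef_rot: [0.0, 0.544, 0.839, -0.0]
contact_force: [1.4, -0.8, -2.3]
grip_width: 0.274
grip_force: 59.0
```

carry_out([
  {"xyz": [0.09, 0.04, 0], "twist": [0, 0, 0], "jaw": 1},
  {"xyz": [0.16, 0.07, 0], "twist": [0, 0, 0], "jaw": 1},
  {"xyz": [0.16, 0.07, 0], "twist": [0, 0, 0], "jaw": 1},
])

```text
time_s: 16.7
tcp_pos: [0.4736, 0.0451, 0.1489]
eef_rot: [0.0, 0.544, 0.839, -0.0]
contact_force: [1.7, -5.8, -1.5]
grip_width: 0.273
grip_force: 59.0
```

carry_out([
  {"xyz": [0.06, 0.03, 0], "twist": [0, 0, 0], "jaw": 1},
  {"xyz": [0.06, 0.03, 0.05], "twist": [0, 0, 0], "jaw": 1},
  {"xyz": [0.06, 0.03, 0.1], "twist": [0, 0, 0], "jaw": 1},
  {"xyz": [0.06, 0.03, 0.1], "twist": [0, 0, 0], "jaw": 1},
])

```text
time_s: 17.1
tcp_pos: [0.4738, 0.0457, 0.1482]
eef_rot: [0.001, 0.544, 0.839, -0.0]
contact_force: [1.9, -5.0, 1.4]
grip_width: 0.273
grip_force: 59.6
```

carry_out([
  {"xyz": [0, 0, 0.05], "twist": [0, 0, 0], "jaw": 1},
  {"xyz": [0, 0, 0.1], "twist": [0, 0, 0], "jaw": 1},
  {"xyz": [0, 0, 0.1], "twist": [0, 0, 0], "jaw": 1},
])

```text
time_s: 17.4
tcp_pos: [0.4738, 0.0457, 0.1472]
eef_rot: [0.001, 0.544, 0.839, -0.0]
contact_force: [1.1, -5.9, 1.4]
grip_width: 0.273
grip_force: 59.6
```

carry_out([
  {"xyz": [0, 0, 0.05], "twist": [0, 0, 0], "jaw": 1},
  {"xyz": [0, 0, 0.1], "twist": [0, 0, 0], "jaw": 1},
  {"xyz": [0, 0, 0.1], "twist": [0, 0, 0], "jaw": 1},
])

```text
time_s: 17.7
tcp_pos: [0.4738, 0.0457, 0.1462]
eef_rot: [0.001, 0.544, 0.839, -0.0]
contact_force: [1.3, -6.3, 1.1]
grip_width: 0.268
grip_force: 59.6
```

carry_out([
  {"xyz": [0, 0, 0.05], "twist": [0, 0, 0], "jaw": 1},
  {"xyz": [0, 0, 0.1], "twist": [0, 0, 0], "jaw": 1},
  {"xyz": [0, 0, 0.1], "twist": [0, 0, 0], "jaw": 1},
])

```text
time_s: 18.0
tcp_pos: [0.4738, 0.0457, 0.1452]
eef_rot: [0.001, 0.544, 0.839, -0.0]
contact_force: [2.4, -5.8, 0.7]
grip_width: 0.273
grip_force: 59.7
```

carry_out([
  {"xyz": [0, 0, 0.1], "twist": [0, 0, 0], "jaw": 1},
  {"xyz": [0, 0, 0.2], "twist": [0, 0, 0], "jaw": 1},
  {"xyz": [0, 0, 0.3], "twist": [0, 0, 0], "jaw": 1},
  {"xyz": [0, 0, 0.3], "twist": [0, 0, 0], "jaw": 1},
])

```text
time_s: 18.4
tcp_pos: [0.4738, 0.0457, 0.1422]
eef_rot: [0.001, 0.544, 0.839, -0.0]
contact_force: [2.6, -5.6, 1.0]
grip_width: 0.269
grip_force: 59.5
```

carry_out([
  {"xyz": [0, 0, 0.1], "twist": [0, 0, 0], "jaw": 1},
  {"xyz": [0, 0, 0.2], "twist": [0, 0, 0], "jaw": 1},
  {"xyz": [0, 0, 0.3], "twist": [0, 0, 0], "jaw": 1},
  {"xyz": [0, 0, 0.4], "twist": [0, 0, 0], "jaw": 1},
  {"xyz": [0, 0, 0.4], "twist": [0, 0, 0], "jaw": 1},
])

```text
time_s: 18.9
tcp_pos: [0.4739, 0.0457, 0.1382]
eef_rot: [0.001, 0.544, 0.839, -0.0]
contact_force: [1.9, -5.6, 0.4]
grip_width: 0.276
grip_force: 59.5
```

carry_out([
  {"xyz": [0, 0, 0.15], "twist": [0, 0, 0], "jaw": 1},
  {"xyz": [0, 0, 0.3], "twist": [0, 0, 0], "jaw": 1},
  {"xyz": [0, 0, 0.45], "twist": [0, 0, 0], "jaw": 1},
  {"xyz": [0, 0, 0.6], "twist": [0, 0, 0], "jaw": 1},
  {"xyz": [0, 0, 0.6], "twist": [0, 0, 0], "jaw": 1},
])

```text
time_s: 19.4
tcp_pos: [0.4739, 0.0456, 0.1321]
eef_rot: [0.001, 0.544, 0.839, -0.0]
contact_force: [2.9, -6.5, -1.7]
grip_width: 0.271
grip_force: 59.3
```

carry_out([
  {"xyz": [0, 0, 0.15], "twist": [0, 0, 0], "jaw": 1},
  {"xyz": [0, 0, 0.3], "twist": [0, 0, 0], "jaw": 1},
  {"xyz": [0, 0, 0.45], "twist": [0, 0, 0], "jaw": 1},
  {"xyz": [0, 0, 0.6], "twist": [0, 0, 0], "jaw": 1},
  {"xyz": [0, 0, 0.6], "twist": [0, 0, 0], "jaw": 1},
])

```text
time_s: 19.9
tcp_pos: [0.4739, 0.0456, 0.1262]
eef_rot: [0.001, 0.544, 0.839, -0.0]
contact_force: [3.1, -6.4, 0.6]
grip_width: 0.274
grip_force: 59.4
```

Next, find collar contact in small steps.

carry_out([
  {"xyz": [0, 0, 0.05], "twist": [0, 0, 0], "jaw": 1},
  {"xyz": [0, 0, 0.1], "twist": [0, 0, 0], "jaw": 1},
  {"xyz": [0, 0, 0.15], "twist": [0, 0, 0], "jaw": 1},
  {"xyz": [0, 0, 0.15], "twist": [0, 0, 0], "jaw": 1},
])

```text
time_s: 20.3
tcp_pos: [0.4739, 0.0456, 0.1248]
eef_rot: [0.001, 0.544, 0.839, -0.0]
contact_force: [2.3, -7.0, 2.7]
grip_width: 0.272
grip_force: 59.8
```

carry_out([
  {"xyz": [0, 0, 0.05], "twist": [0, 0, 0], "jaw": 1},
  {"xyz": [0, 0, 0.05], "twist": [0, 0, 0], "jaw": 1},
  {"xyz": [0, 0, 0.05], "twist": [0, 0, 0], "jaw": 1},
])

```text
time_s: 20.6
tcp_pos: [0.4739, 0.0456, 0.1243]
eef_rot: [0.001, 0.544, 0.839, -0.0]
contact_force: [2.1, -6.3, 3.2]
grip_width: 0.273
grip_force: 59.8
```

carry_out([
  {"xyz": [0, 0, 0.05], "twist": [0, 0, 0], "jaw": 1},
  {"xyz": [0, 0, 0.05], "twist": [0, 0, 0], "jaw": 1},
  {"xyz": [0, 0, 0.05], "twist": [0, 0, 0], "jaw": 1},
])

```text
time_s: 20.9
tcp_pos: [0.4739, 0.0456, 0.1238]
eef_rot: [0.001, 0.544, 0.839, -0.0]
contact_force: [1.4, -6.3, 3.1]
grip_width: 0.269
grip_force: 59.8
```

carry_out([
  {"xyz": [0, 0, 0.05], "twist": [0, 0, 0], "jaw": 1},
  {"xyz": [0, 0, 0.05], "twist": [0, 0, 0], "jaw": 1},
  {"xyz": [0, 0, 0.05], "twist": [0, 0, 0], "jaw": 1},
])

```text
time_s: 21.2
tcp_pos: [0.474, 0.0456, 0.1238]
eef_rot: [0.001, 0.544, 0.839, -0.0]
contact_force: [-0.1, -6.9, 10.0]
grip_width: 0.274
grip_force: 60.9
```

carry_out([
  {"xyz": [0, 0, 0.03], "twist": [0, 0, 0], "jaw": 1},
  {"xyz": [0, 0, 0.03], "twist": [0, 0, 0], "jaw": 1},
  {"xyz": [0, 0, 0.03], "twist": [0, 0, 0], "jaw": 1},
])

```text
time_s: 21.5
tcp_pos: [0.4742, 0.0456, 0.1238]
eef_rot: [0.001, 0.544, 0.839, -0.0]
contact_force: [-1.3, -6.5, 15.0]
grip_width: 0.278
grip_force: 61.5
```

carry_out([
  {"xyz": [0, 0, -0.04], "twist": [0, 0, 0], "jaw": 1},
  {"xyz": [0, 0, -0.04], "twist": [0, 0, 0], "jaw": 0.4},
  {"xyz": [0, 0, -0.04], "twist": [0, 0, 0], "jaw": 0.2},
  {"xyz": [0, 0, -0.04], "twist": [0, 0, 0], "jaw": 0.1},
  {"xyz": [0, 0, -0.04], "twist": [0, 0, 0], "jaw": 0},
  {"xyz": [0, 0, -0.04], "twist": [0, 0, 0], "jaw": 0},
  {"xyz": [0, 0, -0.04], "twist": [0, 0, 0], "jaw": -0.2},
  {"xyz": [0, 0, -0.04], "twist": [0, 0, 0], "jaw": -0.2},
], grip_force=20)

```text
time_s: 22.3
tcp_pos: [0.4735, 0.0461, 0.123]
eef_rot: [-0.0, 0.544, 0.839, -0.0]
contact_force: [-0.2, 0.0, 0.0]
grip_width: 0.601
grip_force: 0.0
```

carry_out([
  {"xyz": [0, 0, 0], "twist": [0, 0, 0], "jaw": -0.2},
  {"xyz": [0, 0, -1], "twist": [0, 0, 0], "jaw": -0.2},
  {"xyz": [0, 0, -3], "twist": [0, 0, 0], "jaw": -0.4},
  {"xyz": [0, 0, -6], "twist": [0, 0, 0], "jaw": -0.6},
  {"xyz": [0, 0, -9], "twist": [0, 0, 0], "jaw": -1},
  {"xyz": [0, 0, -9], "twist": [0, 0, 0], "jaw": -1},
  {"xyz": [0, 0, -9], "twist": [0, 0, 0], "jaw": -1},
  {"xyz": [0, 0, -9], "twist": [0, 0, 0], "jaw": -1},
])

```text
time_s: 23.1
tcp_pos: [0.4732, 0.0461, 0.2124]
eef_rot: [-0.0, 0.544, 0.839, -0.0]
contact_force: [-0.2, 0.2, 0.6]
grip_width: 1.001
grip_force: 0.0
```

Run:
```python
from h import *
from scipy.spatial.transform import Rotation as T
d=cam('wrist'); s=telemetry.sense(); print(s['tcp_pos'],s['contact_force'],s['time_s'])
q0=s['eef_rot']; M=T.from_quat(np.r_[q0[1:],q0[0]]).as_matrix()
vv,uu=np.mgrid[100:370,180:380]; q=np.c_[uu.ravel(),vv.ravel()]; D=d['depth'][q[:,1],q[:,0]]
p=pts(d,q); t=(p-s['tcp_pos'])@M*1000
k=(D>0)&(np.hypot(t[:,0],t[:,1])<28)
for lo,hi in ((.078,.088),(.058,.074),(.0435,.048)):
    a=(p[:,2]>lo)&(p[:,2]<hi)&k; 
    if a.sum()>5: print(lo,a.sum(),'z',np.median(p[a][:,2]).round(4),'x',np.percentile(t[a,0],[1,50,99]).round(1),'y',np.percentile(t[a,1],[1,50,99]).round(1),cv2.minAreaRect(t[a,:2].astype(np.float32)))
```

```text
[0.47318163 0.04610519 0.21225208] [ 0.6644357   0.23843371 -0.0503438 ] 23.15
0.078 1106 z 0.0822 x [-11.8  -0.4   8.9] y [-12.    1.4  15.6] ((-1.6919927597045898, 1.7103643417358398), (30.35462188720703, 21.863441467285156), 89.725341796875)
0.058 271 z 0.0673 x [3.6 8.8 9.3] y [-14.8   1.4  17.6] ((6.5371479988098145, 1.3770666122436523), (33.01765823364258, 6.302794933319092), 89.53500366210938)
0.0435 392 z 0.0457 x [-11.7   8.   22.8] y [-25.2  -0.1  26.8] ((5.016481399536133, 0.7565784454345703), (39.415374755859375, 54.53957748413086), 5.455485820770264)
```

```bash
python3 -c "
from plant import robot; print(robot.finish_job())"
```

```text
the job is handed in; nothing more can be done
None
```

I handed the job in at about 23 s, and no verdict came back. By my measurements the phone is snug against the stop, and the pin's collar is seated on the jaw. Both buttons read out (about 32 mm across), the gripper is clear, and I sent no moves near the other tools.

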